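# Load and clamp the stepped printing block in the bench holder

## Robot

A 6-joint arm with a two-finger parallel gripper is mounted at the origin on the work surface. World frame = base frame: x ahead of the robot, y to its left, z up, the work surface at z = 0. Lengths are in mm, angles in rad, forces in N, time in s.
With the tool pointing down it reaches from about 400 to 925 mm from the base axis. Payload 12.5 kg.
Tool frame: the origin (TCP) lies between the finger pads; the fingertips stand 25 mm ahead of it and the grasp point (between the pads) lies 6 mm ahead of it; z points along the fingers, y is the line along which they close (so a half turn about z gives the same grasp; the last joint's range is limited). The gripper opens to 95 mm and grips with 3 to 60 N. Pads are 20 mm wide; open, the fingers measure 119 mm over their backs; the gripper's body (75 mm by 180 mm) begins 59 mm behind the grasp point.
Start: joints at [1.038, 0.491, 1.559, -0, 1.092, -0.106], TCP at [258.71, 568.958, 239.661] pointing down, gripper open.
Joint ranges: [-3.1, 3.1], [-0.84, 2.19], [0.05, 2.79], [-1.13, 4.28], [0.06, 2.93], [-2.69, 2.69]. Speed limits (rad/s): [2.22, 2.22, 2.79, 3.14, 3.14, 3.14].

## Interface

Orientations are given as [roll, pitch, yaw] about the fixed x, y, z axes, in that order (R = Rz(yaw) Ry(pitch) Rx(roll)).
In Python, from cell import state, read_camera, job_done, cut_out gives the robot as it stands. The module is installed in compiled form; this text tells all that it offers.
- The arm moves only by the tool jog_arm, never from a script. Its argument "motion" is a list of rows, each a list of 2 entries, a list of its own where there are three numbers: the shift along the tool's x, y, z in mm, then the turn about the tool's z in rad. A call has 1 to 5 rows; each row is the pose to reach, as a shift and turn from the pose commanded when the call began, along the tool's axes at that moment; what a row does not reach only later rows make up. A row lasts 1/10 s, in which the tool goes at most 50 mm and 8.59 degrees, less where a joint would pass 70% of its speed; a pose out of reach is approached as far as the arm can. A call with a gripper value outside its range is refused whole. "grip" is the closure, from 0 (fully open) to 1 (shut), set as the call begins (left out, the last holds). The fingers move at their own pace and stop on an object; the grip force is fixed at half the most. Time passes only in rows, so rows that repeat a pose let the fingers close. It gives the time, the measured TCP pose, the force, the opening and the grip force at its end, in the units of the state.
- state(): the state, without advancing time (a new reading comes with each control period).
- read_camera(name): name is "side" or "top" or "wrist"; returns a dict with "img" (400x640x3 uint8, blue, green, red), "vertical_fov" (degrees; the focal length in pixels is half the picture's height over the tangent of half this angle, whatever the lens; pixels are square), "cx", "cy" (the principal point, pixels), "extrinsics" (4x4, takes a point from camera to world coordinates). Camera axes: x right, y up, looking along -z (the intrinsics and any distortion apply to the point x, -y, -z); pixel columns grow to the right and rows downward; lengths in mm; the calibration is good to about 2 mm. A picture is of the moment at which its call begins. There is no depth.
- job_done(): hands the job in; it is judged then, once.
Trained networks look in a picture, given as the dict that the camera call returned (one of the last four; its "shot" number tells which), for a name from the list of things; names that differ only in an ending like _2 or _b are one class to them, and where a whole thing is asked for, a point or a joint stands for the part that bears it (a point fixed in the world has none). Each returns a list of dicts, best first, with "p" (0 to 1); they miss things now and then, are a little off and sometimes report something else, mostly with a low value. They report only what shows in the picture. A call takes as long as a camera call. They do not tell look-alikes from the thing itself.
- cut_out(name, picture): "region" (400x640 bool, what is visible of it) and "box" ([left, top, right, bottom] in pixels, round what is visible of it).
The state is a dict: "t": time; "joints": joint angles; "qvel": joint speeds; "tau": joint torques, N m; "eef_pos": TCP position; "tcp_rot": TCP orientation; "ft_force": force on the tool from outside, world axes, zero at the start; "moment": the same for the moment, N m; "opening": opening from 0.0 (shut) to 1.0 (fully open); "grip_force": force on a finger pad.
Only numpy, scipy, OpenCV 4.12 (cv2) and the standard library are available. Lean on these libraries where they do the work, as an engineer would, in place of code of your own. Each camera call takes 0.05 s, during which the arm holds its last target. There are 200 camera calls.

## Task

Get the stepped printing block ready for carving: set it in the nest of the bench holder with its low step under the clamp arm and, with the clamp still open, press it until you feel it sit fully home on the nest's floor, because the stiff ejector plate holds it a little proud at first. Then swing the clamp arm right down onto the step, and finally turn the catch straight across the arm's end. Leave everything else on the table where it is.

Things in the scene. Friction and masses are not known exactly. Their poses are not given: they have to be found in the camera images.
- block: Stepped wooden printing block, 100 mm (x) by 56 mm (y): a low step 22 mm high over x = -50 to -20, a raised carved part 44 mm high over x = -20 to +50, dark flower on top. 0.11 to 0.21 kg. Origin: centre of the 100 x 56 underside, z up. Grasp it by the 56 mm width near x = +15 (the nest's side rails have gaps there). Starts upright among two other blocks of the same wood.
- block_step (a point): Centre of the top of the low step of the block: block frame (-35, 0, 22) mm.
- block_top (a point): Centre of the flat top of the raised part of the block: block frame (15, 0, 44) mm.
- holder: The bench holder, fixed to the table: a dark steel base plate 140 mm (x) by 230 mm (y, from -137.5 to +92.5 mm), 12 mm thick, with the nest, the clamp arm and the catch on it. Origin on the table under the centre of the nest, z up. The holder's place and yaw vary between starts.
- nest (a point): Centre of the nest's floor, 12 mm above the table, axes as the holder's. Nest 103 mm (x) by 59 mm (y) between aluminium rails 16 mm high, the top 5 mm sloped outwards as lead-in; side rails open from x = -8 to +38 for fingers. The block goes in with its x along the nest's x, step at -x under the clamp (turned round, the clamp cannot close); fully home, the block's origin is at this point.
- ejector (a point): Centre of the top of the stiff brass ejector plate, 50 x 30 mm, in the middle of the nest's floor; it starts 4 to 8 mm above the floor and bears the block's weight. It needs about 8 N downwards to move, yields slowly and stays where pushed, no spring back. When the block bears on the floor the plate is flush and the force rises sharply.
- clamp (a joint): Angle of the clamp arm in rad: 0 = closed, level, its rubber pad resting on the step of a fully seated block; grows as it opens upward and over to the holder's +y side (1.57 = upright); starts at 2.25 to 2.6. A stiff hinge: it stays where it is left; moving it takes about 2 N at the grip.
- clamp_hinge (a point): Centre of the clamp's hinge, holder frame (-35, 57, 46) mm; the hinge axis is parallel to the holder's x axis.
- clamp_grip (a point): Centre of the black grip rod, 16 mm thick, 34 mm long along the holder's x, at the free end of the clamp arm (a bar 16 wide, 10 thick), 118 mm from the hinge. Holder frame, mm: x = -35, y = 57 - 118 cos(angle), z = 46 + 118 sin(angle). Can be pinched by its two ends (34 mm apart) from above and carried round the hinge, pivoting between the fingers.
- catch (a joint): Angle of the turn catch in rad about its upright pivot: 0 = its blade points to the holder's +y, across the end of the closed clamp arm (stop); grows anticlockwise seen from above, so at 1.57 the blade points to the holder's -x. Starts at 1.1 to 1.45 (open). Stiff: stays where it is left, about 0.04 N m to turn.
- catch_grip (a point): Grip point of the catch, on its pivot axis, holder frame (-35, -115, 81.5) mm. Upright black fin 30 mm long (along the blade), 10 mm thick, from 59 to 93 mm above the table, on a blade 18 mm wide reaching 54 mm from the pivot, underside 54.5 mm above the table. Axes are the catch's: y along the blade; pinch the fin across its x and turn it.
- plain_block: Bystander: plain rectangular block of the same wood, 90 x 56 x 44 mm, no step, origin under its centre.
- round_block: Bystander: round block of the same wood, 62 mm across, 44 mm high, origin under its centre.
- jar: Bystander: lidded jar, 56 mm across, 75 mm high, origin under its centre.
- brush: Bystander: brush lying on the table.
- ruler: Bystander: flat steel ruler 20 x 150 x 4 mm lying on the table.
- dish: Bystander: small open bowl 70 mm across, 30 mm high, origin under its centre.
- scraper: Bystander: flat spatula lying on the table.
There are look-alikes about, which are no part of the job. Leave any green or orange look-alike of the block alone.

How it is judged:
By the outcome, as a careful person would: the job done as asked, in the order asked, and still so for the second after the job is handed in, with the robot touching nothing.
It also fails if it takes over 70 s, if anything falls off the work surface, if the arm or the gripper's body presses on something with over 40 N, if the wrist force passes 120 N, or if a joint passes its speed limit or range.

## Working session

There is one attempt and no reset: what is moved stays moved. The work goes in short steps, Python scripts to look and compute and a tool call to move; the robot and the scene stay as the last step left them, time stands still between calls to the robot, and variables do not carry over. Pictures are saved under pics/ and viewed, at most 11 in all, crops included, and the job is handed in when it is done.

Besides the shell and the picture viewer there is one more tool, called after "Call:" by a JSON object that holds its "fn" and its "kwargs". jog_arm: Moves the arm, as the interface text tells. Its arguments: {"type":"object","properties":{"motion":{"type":"array"},"grip":{"type":"number"}},"required":["motion"]}

```bash
ls; mkdir -p pics
cat > h.py <<'E'
import numpy as np, cv2
from cell import state, read_camera, job_done, cut_out
def ray(p,u,v):
    f=200/np.tan(np.radians(p["vertical_fov"])/2)
    E=np.array(p["extrinsics"]); d=E[:3,:3]@np.array([(u-p["cx"])/f,-(v-p["cy"])/f,-1]); return E[:3,3],d
def at_z(p,u,v,z):
    o,d=ray(p,u,v); return o+d*(z-o[2])/d[2]
def proj(p,X):
    f=200/np.tan(np.radians(p["vertical_fov"])/2)
    E=np.array(p["extrinsics"]); c=E[:3,:3].T@(np.array(X,float)-E[:3,3])
    return np.array([p["cx"]+f*c[0]/-c[2], p["cy"]-f*c[1]/-c[2]])
E
python3 - <<'E'
from h import *
s=state(); print({k:np.round(v,3).tolist() for k,v in s.items()})
ims=[]
for n in ["top","side"]:
    p=read_camera(n); print(n,p["vertical_fov"],p["cx"],p["cy"],np.round(p["extrinsics"],2).tolist(),[k for k in p])
    for t in ["block","holder","clamp","catch","plain_block","round_block"]:
        for r in cut_out(t,p)[:4]:
            m=r["region"]; ys,xs=np.nonzero(m); print(n,t,round(r["p"],2),np.round(r["box"]).tolist(),round(xs.mean()),round(ys.mean()))
    cv2.imwrite(f"pics/{n}0.png",p["img"])
E
```

```text
pics
{'t': 0.0, 'joints': [1.038, 0.492, 1.559, 0.0, 1.092, -0.106], 'qvel': [-0.0, -0.001, -0.001, -0.0, -0.0, -0.0], 'tau': [0.001, -61.265, -25.819, 0.069, 0.048, -0.0], 'eef_pos': [258.589, 568.76, 239.066], 'tcp_rot': [-3.14, -0.0, 2.715], 'ft_force': [-0.467, -0.833, 0.233], 'moment': [-0.031, -0.035, 0.055], 'grip_force': 0.0, 'opening': 0.997}
top 47.96667807441676 321.83402093796826 199.9488376380384 [[0.02, 0.99, -0.15, 402.45], [-1.0, 0.02, -0.01, -66.89], [-0.0, 0.15, 0.99, 1310.53], [0.0, 0.0, 0.0, 1.0]] ['img', 'vertical_fov', 'cx', 'cy', 'extrinsics', 'shot']
top block 0.83 [414.0, 254.0, 444.0, 290.0] 427 272
top block 0.7 [352.0, 179.0, 378.0, 216.0] 366 196
top holder 0.97 [198.0, 178.0, 314.0, 238.0] 270 207
top holder 0.7 [196.0, 197.0, 247.0, 216.0] 218 207
top holder 0.54 [388.0, 142.0, 409.0, 164.0] 398 153
top catch 0.52 [290.0, 216.0, 306.0, 240.0] 298 228
top catch 0.3 [196.0, 178.0, 318.0, 241.0] 269 207
top plain_block 0.66 [400.0, 199.0, 431.0, 235.0] 416 219
top round_block 0.71 [255.0, 197.0, 271.0, 213.0] 265 204
top round_block 0.52 [274.0, 266.0, 327.0, 276.0] 300 271
top round_block 0.27 [290.0, 219.0, 306.0, 236.0] 298 229
side 52.76361334842849 318.7629659538313 198.02429592140288 [[0.97, 0.12, -0.19, 401.96], [-0.23, 0.55, -0.81, -799.98], [0.01, 0.83, 0.56, 597.63], [0.0, 0.0, 0.0, 1.0]] ['img', 'vertical_fov', 'cx', 'cy', 'extrinsics', 'shot']
side block 0.89 [324.0, 236.0, 378.0, 270.0] 351 255
side block 0.8 [417.0, 308.0, 463.0, 369.0] 442 337
side block 0.78 [224.0, 317.0, 292.0, 375.0] 256 343
side block 0.16 [273.0, 187.0, 302.0, 201.0] 290 193
side holder 0.6 [273.0, 128.0, 342.0, 226.0] 305 191
side clamp 0.68 [285.0, 128.0, 295.0, 169.0] 291 146
side catch 0.57 [271.0, 183.0, 300.0, 200.0] 289 193
side plain_block 0.76 [315.0, 295.0, 365.0, 332.0] 339 311
side round_block 0.9 [256.0, 249.0, 284.0, 285.0] 270 266
```

Run:
```python
import cv2
a=cv2.imread("pics/top0.png")[110:310,170:480]; cv2.imwrite("pics/top0c.png",cv2.resize(a,None,fx=2.5,fy=2.5,interpolation=cv2.INTER_CUBIC))
a=cv2.imread("pics/side0.png")[100:400,190:500]; cv2.imwrite("pics/side0c.png",cv2.resize(a,None,fx=2,fy=2,interpolation=cv2.INTER_CUBIC))
```

```text
(no output)
```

View pics/top0c.png

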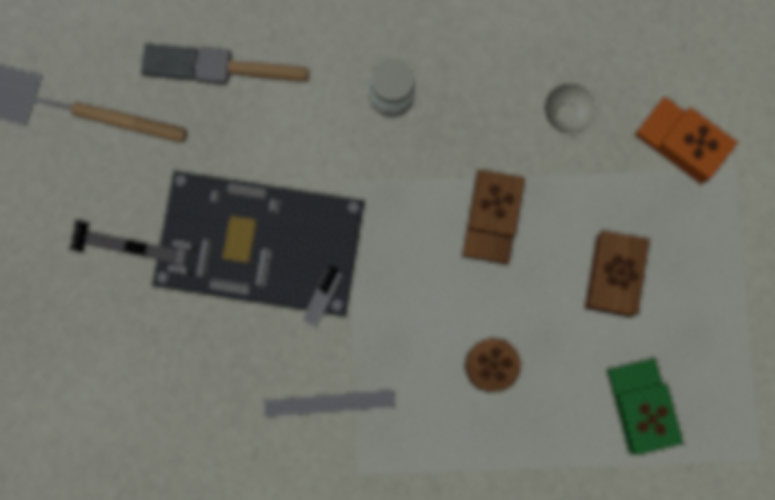

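View pics/side0c.png

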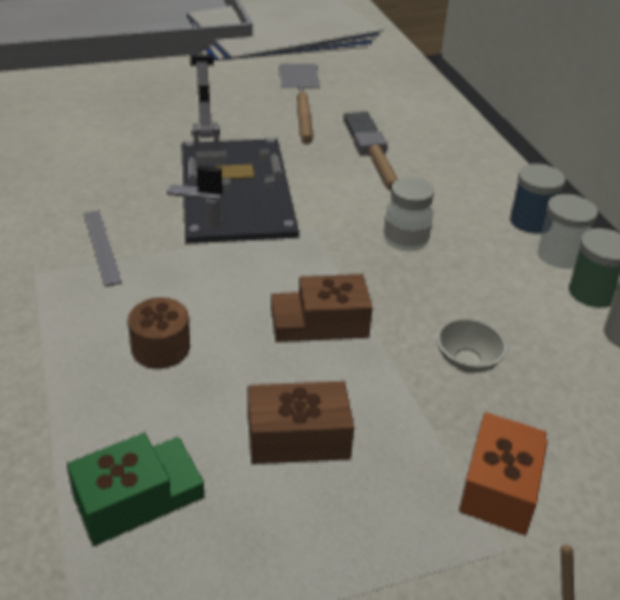

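The candidates in the top picture are:
- brown stepped block at (368,197), with its step pointing down in the image
- plain block at (416,219)
- round block at (367,256)
- orange look-alike at (443,166)
- green look-alike at (427,272)

I choose the brown stepped one at (368,197). The holder is at about (273,208), with its clamp open to the left (+y) and its catch at about (298,228).

```bash
cat >> h.py <<'E'
def rect_z(p,mask,z):
    c,_=cv2.findContours(mask.astype(np.uint8),cv2.RETR_EXTERNAL,cv2.CHAIN_APPROX_NONE)
    c=max(c,key=cv2.contourArea)[:,0,:]
    W=np.array([at_z(p,u,v,z)[:2] for u,v in c],np.float32)
    return cv2.minAreaRect(W)
def rel(target_xy,z,yaw=None,s=None):
    """shift in tool axes (tool down) and turn to reach TCP target"""
    s=s or state(); y=s["tcp_rot"][2]; d=np.array([*target_xy,z])-s["eef_pos"]
    x=np.array([np.cos(y),np.sin(y)]); yy=np.array([np.sin(y),-np.cos(y)])
    return np.round([d[:2]@x,d[:2]@yy,-d[2]],1), None if yaw is None else round(float((-(yaw-y)+np.pi/2)%np.pi-np.pi/2),3)
E
python3 - <<'E'
from h import *
p=read_camera("top")
img=p["img"]
for t in ["holder","block"]:
  for r in cut_out(t,p)[:3]:
    print(t,round(r["p"],2),r["box"],rect_z(p,r["region"],12 if t=="holder" else 30))
for n,u,v,z in [("raised",369,190,44),("step",366,209,22),("ejector",170+238/2.5,110+239/2.5,18),("c1",170+175/2.5,110+172/2.5,12),("c2",170+363/2.5,110+202/2.5,12),("c3",170+347/2.5,110+316/2.5,12),("c4",170+153/2.5,110+286/2.5,12),("catch",170+329/2.5,110+278/2.5,93),("grip",170+80/2.5,110+236/2.5,110)]:
    print(n,np.round(at_z(p,u,v,z)))
a=img[170:230,340:400]; cv2.imwrite("pics/blk.png",cv2.convertScaleAbs(cv2.resize(a,None,fx=8,fy=8,interpolation=cv2.INTER_CUBIC),alpha=1.5))
E
```

```text
holder 0.76 [201.4, 175.6, 316.4, 239.2] ((588.1892700195312, 132.49005126953125), (333.2373046875, 155.83628845214844), 79.34407806396484)
block 0.85 [414.5, 254.4, 442.9, 289.6] ((404.528564453125, -359.3809814453125), (103.52491760253906, 63.50113296508789), 16.188867568969727)
block 0.81 [424.5, 152.1, 464.1, 182.9] ((714.114501953125, -412.53900146484375), (101.88069915771484, 71.20101928710938), 53.106903076171875)
block 0.6 [353.3, 177.2, 379.9, 217.4] ((615.546142578125, -187.95303344726562), (57.386619567871094, 106.08442687988281), 80.51763153076172)
raised [ 631. -193.   44.]
step [ 578. -187.   22.]
ejector [582. 105.  18.]
c1 [660. 184.  12.]
c2 [630. -39.  12.]
c3 [496. -24.  12.]
c4 [525. 202.  12.]
catch [531.  -6.  93.]
grip [568. 264. 110.]
```

View pics/blk.png

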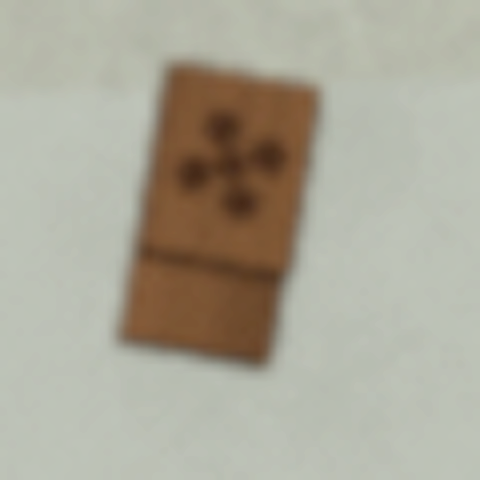

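The crop confirms it: brown wood, raised part with the flower at the top (369,190), low step at the bottom (366,209). Next I go over the holder for a wrist look on the way.

Run:
```python
from h import *
print(rel((530,90),300,-0.14))
```

```text
(array([-445.2, -323.7,  -60.3]), -0.287)
```

Call:
{"fn": "jog_arm", "kwargs": {"motion": [[[-40,-29,-6],-0.06],[[-80,-58,-12],-0.12],[[-120,-87,-18],-0.18],[[-160,-116,-24],-0.24],[[-200,-145,-30],-0.287]]}}

```text
t: 1.35
eef_pos: [381.3, 352.4, 270.0]
tcp_rot: [3.141, 0.0, 3.004]
ft_force: [1.0, 0.6, -0.6]
opening: 0.998
grip_force: 0.0
```

Run:
```python
from h import *
s=state();print(s["t"],s["eef_pos"],s["tcp_rot"],rel((530,90),300,-0.14))
```

```text
1.35 [381.31986327 352.44837076 270.03955826] [3.14124052e+00 3.38103923e-04 3.00449147e+00] (array([-183.2, -239.7,  -30. ]), 0.003)
```

Call:
{"fn": "jog_arm", "kwargs": {"motion": [[[-30,-40,-5],0],[[-60,-80,-10],0],[[-90,-120,-15],0],[[-120,-160,-20],0],[[-150,-200,-25],0]]}}

```text
t: 1.85
eef_pos: [501.5, 134.3, 295.0]
tcp_rot: [3.141, 0.001, 3.002]
ft_force: [1.5, 0.9, 0.7]
opening: 1.0
grip_force: 0.0
```

Call:
{"fn": "jog_arm", "kwargs": {"motion": [[[-30,-40,-5],0],[[-33,-40,-5],0]]}}

```text
t: 2.05
eef_pos: [530.1, 87.7, 300.0]
tcp_rot: [-3.141, 0.002, 2.997]
ft_force: [0.8, 0.8, -0.5]
opening: 0.998
grip_force: 0.0
```

Run:
```python
from h import *
p=read_camera("wrist"); s=state(); print(s["eef_pos"],s["tcp_rot"],np.round(p["extrinsics"],3).tolist(),p["vertical_fov"],p["cx"],p["cy"])
cv2.imwrite("pics/w1.png",p["img"])
import pickle; pickle.dump(p,open("w1.pkl","wb"))
```

```text
[529.29186672  89.7239922  299.53802582] [3.14150088e+00 6.07711483e-04 2.99769516e+00] [[0.144, -0.946, -0.289, 449.106], [0.99, 0.137, 0.042, 99.708], [-0.0, -0.292, 0.956, 444.365], [0.0, 0.0, 0.0, 1.0]] 70.7108167665728 326.7090811481112 199.27229945730437
```

View pics/w1.png

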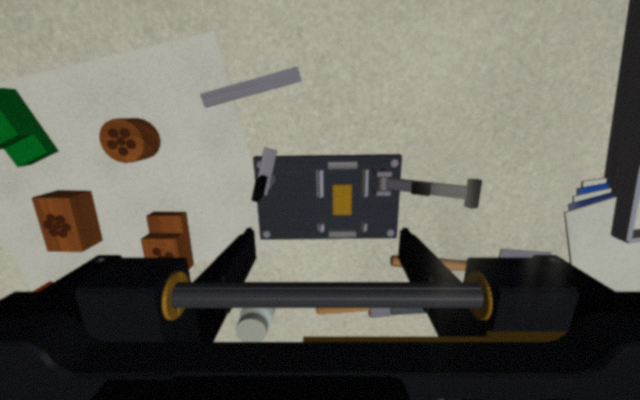

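The wrist view shows the dark plate with corners at about (254,157), (400,154), (399,239) and (262,239). The brass ejector is at (342,200), the catch fin at (260,188), the clamp grip at (473,193), and the brown block at lower left, at about (167,240).

```bash
cat >> h.py <<'E'
def plate(p,box):
    l,t,r,b=box; g=cv2.cvtColor(p["img"],cv2.COLOR_BGR2GRAY); m=np.zeros(g.shape,np.uint8)
    m[t:b,l:r]=(g[t:b,l:r]<85); m=cv2.morphologyEx(cv2.morphologyEx(m,cv2.MORPH_CLOSE,np.ones((9,9))),cv2.MORPH_OPEN,np.ones((19,19)))
    return m
E
python3 - <<'E'
from h import *
import pickle; p=pickle.load(open("w1.pkl","rb"))
m=plate(p,(225,130,425,250)); print(m.sum(),cv2.boundingRect(m)); print(rect_z(p,m,12))
for u,v in [(254,157),(400,154),(399,239),(262,239)]: print(at_z(p,u,v,12)[:2])
h=p["img"].copy()
hsv=cv2.cvtColor(h,cv2.COLOR_BGR2HSV); y=((hsv[...,0]>12)&(hsv[...,0]<32)&(hsv[...,1]>130)).astype(np.uint8); y[:, :320]=0;y[:,365:]=0;y[:170]=0;y[230:]=0
print("ej",y.sum(),rect_z(p,y,18))
b=((hsv[...,0]<14)&(hsv[...,1]>120)).astype(np.uint8); print(hsv[200,342],hsv[220,170],h[200,342])
E
```

```text
10564 (255, 155, 146, 84)
((578.1510009765625, 81.52023315429688), (231.81370544433594, 138.4446258544922), 82.51667785644531)
[496.66598448 -19.96151827]
[524.23937559 201.92140088]
[666.04409035 190.53372139]
[633.07945552 -36.67749114]
ej 599 ((581.2955932617188, 104.29238891601562), (30.5003604888916, 49.73090362548828), 82.05348205566406)
[ 21 219 129] [ 12 195 111] [ 18  95 129]
```

Call:
{"fn": "jog_arm", "kwargs": {"motion": [[[-12,-48,5],0],[[-25,-96,10],0],[[-37,-144,15],0],[[-50,-192,20],0],[[-62,-238,25],0]]}}

```text
t: 2.6
eef_pos: [556.1, -152.9, 274.4]
tcp_rot: [3.141, 0.0, 3.003]
ft_force: [0.7, 0.5, 0.1]
opening: 0.993
grip_force: 0.0
```

Call:
{"fn": "jog_arm", "kwargs": {"motion": [[[-13,-44,5],0],[[-13,-44,5],0]]}}

```text
t: 2.8
eef_pos: [563.1, -200.8, 268.3]
tcp_rot: [-3.141, -0.001, 2.999]
ft_force: [-0.7, 0.9, -0.8]
opening: 0.997
grip_force: 0.0
```

Run:
```python
from h import *
p=read_camera("wrist"); s=state(); print(s["eef_pos"],s["tcp_rot"])
import pickle; pickle.dump(p,open("w2.pkl","wb"))
cv2.imwrite("pics/w2.png",p["img"])
for r in cut_out("block",p)[:4]: print(r["p"],r["box"],rect_z(p,r["region"],22))
hsv=cv2.cvtColor(p["img"],cv2.COLOR_BGR2HSV)
b=((hsv[...,0]<18)&(hsv[...,1]>110)&(hsv[...,2]>25)).astype(np.uint8)
n,l,st,c=cv2.connectedComponentsWithStats(b)
for i in range(1,n):
    if st[i,4]>300: print(st[i],c[i])
```

```text
[ 562.77709025 -198.51848826  268.5596709 ] [ 3.14093386e+00 -1.29258457e-03  2.99962119e+00]
0.9 [131.5, 15.5, 226.4, 118.9] ((401.30224609375, -366.18182373046875), (114.43799591064453, 72.513671875), 15.505278587341309)
0.87 [317.0, 172.2, 363.2, 245.9] ((618.4156494140625, -189.4891815185547), (60.28154754638672, 116.3387222290039), 81.38867950439453)
0.86 [187.4, 254.3, 210.1, 281.0] ((676.505859375, -427.9129333496094), (32.494834899902344, 48.357200622558594), 36.51197814941406)
[ 297   56   49   53 2005] [320.75311721  81.42992519]
[ 206  148   51   67 3051] [232.00131105 180.04883645]
[ 321  173   39   72 2691] [339.31623932 208.46116685]
[   0  225   89   75 4391] [ 35.91892507 259.60236848]
[578 224  62  15 619] [610.27625202 230.71890145]
[185 254  28  28 447] [196.17673378 266.37807606]
```

View pics/w2.png

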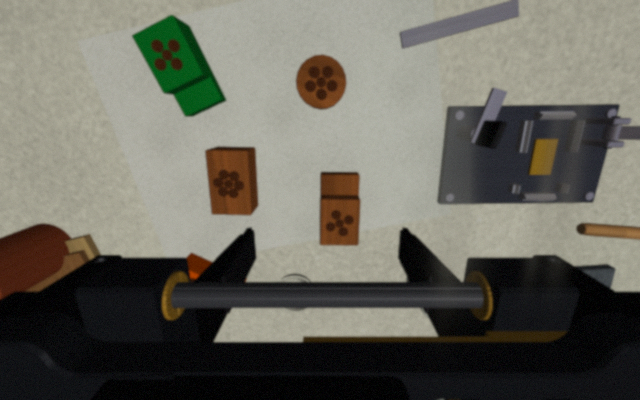

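The wrist view shows the block between the fingers' lines: step at (340,185), raised part at (340,221). Next I fit its pose by silhouette.

```bash
cat >> h.py <<'E'
from scipy.optimize import minimize
def fit_block(p,mask,x0,z0=0):
    def render(q):
        x,y,a=q; R=np.array([[np.cos(a),-np.sin(a)],[np.sin(a),np.cos(a)]]); m=np.zeros((400*4,640*4),np.uint8)
        for x1,x2,h in [(-50,-20,22),(-20,50,44)]:
            P=[proj(p,[*(R@[X,Y]+[x,y]),Z+z0]) for X in(x1,x2) for Y in(-28,28) for Z in(0,h)]
            cv2.fillConvexPoly(m,cv2.convexHull(np.int32(np.round((np.array(P)+.5)*4))),1)
        return cv2.resize(m.astype(np.float32),(640,400),interpolation=cv2.INTER_AREA)
    g=cv2.GaussianBlur(mask.astype(np.float32),(0,0),1)
    f=lambda q:((cv2.GaussianBlur(render(q),(0,0),1)-g)**2).sum()
    r=minimize(f,x0,method="Nelder-Mead",options=dict(initial_simplex=[x0,np.add(x0,[6,0,0]),np.add(x0,[0,6,0]),np.add(x0,[0,0,.08])],xatol=.02,fatol=.05)); return r.x,r.fun
E
python3 - <<'E'
from h import *
import pickle; p=pickle.load(open("w2.pkl","rb"))
hsv=cv2.cvtColor(p["img"],cv2.COLOR_BGR2HSV)
b=((hsv[...,0]<18)&(hsv[...,1]>110)&(hsv[...,2]>25)).astype(np.uint8)
n,l,st,c=cv2.connectedComponentsWithStats(b); i=l[220,330]; m=cv2.morphologyEx((l==i).astype(np.uint8),cv2.MORPH_CLOSE,np.ones((9,9)))
q,f=fit_block(p,m,[615,-190,-.15]); print(q,f,m.sum())
x,y,a=q; g=[x+15*np.cos(a),y+15*np.sin(a)]; print(g,rel(g,110,a),rel(g,24,a))
E
```

```text
[ 6.15025859e+02 -1.90015557e+02 -1.50146884e-01] 91.57217407226562 2697
[np.float64(629.8570953108873), np.float64(-192.2593072806376)] (array([-65.8,  14.2, 159. ]), 0.01) (array([-65.8,  14.2, 245. ]), 0.01)
```

Call:
{"fn": "jog_arm", "kwargs": {"motion": [[[-22,5,40],0.01],[[-44,10,80],0.01],[[-60,14,120],0.01],[[-66,14,160],0.01],[[-66,14,195],0.01]]}}

```text
t: 3.4
eef_pos: [630.8, -190.1, 72.8]
tcp_rot: [3.141, -0.0, 2.995]
ft_force: [-0.5, 0.4, -1.0]
opening: 1.0
grip_force: 0.0
```

Call:
{"fn": "jog_arm", "kwargs": {"motion": [[[0,0,20],0],[[0,0,35],0],[[0,0,35],0]]}}

```text
t: 3.7
eef_pos: [629.8, -191.1, 38.2]
tcp_rot: [3.141, -0.002, 2.993]
ft_force: [1.1, -0.5, -0.4]
opening: 1.0
grip_force: 0.0
```

Call:
{"fn": "jog_arm", "kwargs": {"motion": [[[0,0,0],0],[[0,0,0],0],[[0,0,0],0],[[0,0,0],0],[[0,0,0],0]], "grip": 1}}

```text
t: 4.2
eef_pos: [630.3, -193.0, 40.0]
tcp_rot: [-3.142, 0.001, 2.992]
ft_force: [-0.5, -0.5, -0.1]
opening: 0.637
grip_force: 0.0
```

Run:
```python
from h import *
s=state(); print({k:np.round(s[k],3).tolist() for k in ["t","eef_pos","tcp_rot","ft_force","opening","grip_force","joints"]})
```

```text
{'t': 4.2, 'eef_pos': [630.305, -193.044, 39.994], 'tcp_rot': [-3.142, 0.001, 2.992], 'ft_force': [-0.489, -0.521, -0.089], 'opening': 0.637, 'grip_force': 0.0, 'joints': [-0.397, 0.77, 1.626, 0.0, 0.745, -1.818]}
```

Call:
{"fn": "jog_arm", "kwargs": {"motion": [[[0,0,0],0],[[0,0,0],0],[[0,0,0],0]]}}

```text
t: 4.5
eef_pos: [630.3, -193.0, 39.8]
tcp_rot: [-3.142, 0.0, 2.992]
ft_force: [-1.4, -0.0, 5.2]
opening: 0.588
grip_force: 30.0
```

Call:
{"fn": "jog_arm", "kwargs": {"motion": [[[0,0,-10],0],[[0,0,-30],0],[[0,0,-60],0],[[0,0,-90],0],[[0,0,-90],0]]}}

```text
t: 5.0
eef_pos: [631.6, -193.5, 133.8]
tcp_rot: [-3.14, 0.006, 2.992]
ft_force: [-0.4, 0.3, -1.0]
opening: 0.586
grip_force: 30.0
```

Run:
```python
from h import *
s=state(); print({k:np.round(s[k],3).tolist() for k in ["t","eef_pos","tcp_rot","ft_force","opening","grip_force","joints"]})
hy=-0.132; H=np.array([581.2,104.0]); g=H+15*np.array([np.cos(hy),np.sin(hy)])
print(g,rel(g,125,hy))
```

```text
{'t': 5.0, 'eef_pos': [631.646, -193.467, 133.848], 'tcp_rot': [-3.14, 0.006, 2.992], 'ft_force': [-0.446, 0.349, -1.043], 'opening': 0.586, 'grip_force': 29.991, 'joints': [-0.397, 0.65, 1.572, 0.0, 0.914, -1.818]}
[596.06950964 102.02574491] (array([ 79.2, 286.9,   8.8]), -0.018)
```

Call:
{"fn": "jog_arm", "kwargs": {"motion": [[[10,35,-20],0],[[23,83,-40],0],[[37,131,-40],-0.01],[[50,179,-40],-0.018],[[63,227,-40],-0.018]]}}

```text
t: 5.5
eef_pos: [601.3, 39.9, 169.2]
tcp_rot: [3.142, -0.001, 3.01]
ft_force: [-0.6, 0.3, -2.2]
opening: 0.586
grip_force: 30.0
```

Call:
{"fn": "jog_arm", "kwargs": {"motion": [[[10,37,0],0],[[16,60,10],0],[[16,60,20],0],[[16,60,30],0]]}}

```text
t: 5.9
eef_pos: [593.8, 99.9, 138.5]
tcp_rot: [-3.141, -0.001, 3.011]
ft_force: [0.7, -0.9, -1.1]
opening: 0.588
grip_force: 30.0
```

Run:
```python
from h import *
p=read_camera("wrist"); s=state(); print({k:np.round(s[k],3).tolist() for k in ["t","eef_pos","tcp_rot","ft_force","joints"]})
import pickle; pickle.dump(p,open("w3.pkl","wb"))
cv2.imwrite("pics/w3.png",p["img"])
```

```text
{'t': 5.95, 'eef_pos': [593.409, 99.097, 136.886], 'tcp_rot': [-3.141, -0.003, 3.01], 'ft_force': [-0.504, 0.258, -2.797], 'joints': [0.056, 0.576, 1.72, -0.0, 0.848, -1.383]}
```

View pics/w3.png

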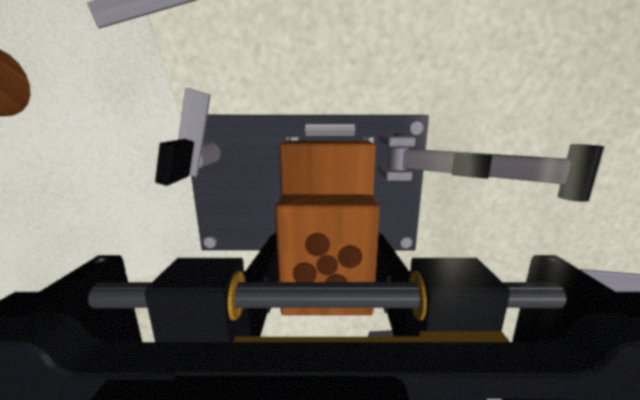

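The block is held square: step at (328,168), raised part at (327,240). The plate's edges show on all sides, so I measure the block against the plate in this one picture.

```bash
cat >> h.py <<'E'
def edge(p,z,horiz,lo,hi,c,w=7,ch=None):
    """subpixel edge world points. horiz: edge near row c over columns lo..hi; else near column c over rows"""
    g=p["img"].astype(np.float32); g=g.mean(2) if ch is None else g[...,ch]
    g=cv2.GaussianBlur(g,(0,0),1); out=[]
    for k in range(lo,hi,2):
        l=g[c-w:c+w+1,k] if horiz else g[k,c-w:c+w+1]
        d=np.abs(np.diff(l)); i=int(d.argmax()); j=slice(max(i-2,0),i+3); e=c-w+.5+(d[j]*np.arange(len(d))[j]).sum()/d[j].sum()
        out.append(at_z(p,k,e,z)[:2] if horiz else at_z(p,e,k,z)[:2])
    return np.array(out)
def fit_lines(segs,x0):
    """segs: (pts, axis, value) with local coordinate axis=value; returns x,y,yaw"""
    from scipy.optimize import least_squares
    def f(q):
        R=np.array([[np.cos(q[2]),np.sin(q[2])],[-np.sin(q[2]),np.cos(q[2])]])
        return np.concatenate([((s-q[:2])@R.T)[:,a]-v for s,a,v in segs])
    r=least_squares(f,x0,loss="soft_l1"); return r.x, [round(float(np.median(e)),2) for e in np.split(r.fun,np.cumsum([len(s[0]) for s in segs])[:-1])]
E
python3 - <<'E'
from h import *
import pickle; p=pickle.load(open("w3.pkl","rb"))
H=fit_lines([(edge(p,12,1,215,272,115),0,-70),(edge(p,12,1,212,255,249),0,70),(edge(p,12,0,195,240,196),1,-137.5),(edge(p,12,0,190,240,420),1,92.5)],[581,104,-.13])
print("holder",H)
for z0 in (97,):
    B=fit_lines([(edge(p,z0+22,1,290,368,142,5,2),0,-50),(edge(p,z0+22,0,150,188,281,5,2),1,-28),(edge(p,z0+22,0,150,188,375,5,2),1,28),(edge(p,z0+44,0,208,230,278,5,2),1,-28),(edge(p,z0+44,0,208,230,379,5,2),1,28)],[580,100,-.13])
    print("block",B)
E
```

```text
holder (array([ 5.84033763e+02,  1.04403341e+02, -1.50180869e-01]), [0.68, -1.07, 1.76, -1.32])
block (array([ 5.78707157e+02,  1.02371248e+02, -1.36444812e-01]), [0.04, 0.55, -0.58, 0.59, -0.53])
```

Run:
```python
from h import *
import pickle; p=pickle.load(open("w3.pkl","rb"))
def sl(P,a):
    d=np.polyfit(P[:,1-a],P[:,a],1); r=P[:,a]-np.polyval(d,P[:,1-a]); return np.round(P.mean(0),1), round((-1 if a==0 else 1)*np.arctan(d[0]),3), round(r.std(),2)
for n,P,a in [("plate -x",np.vstack([edge(p,12,1,215,290,115),edge(p,12,1,370,400,115)]),0),("plate +x",edge(p,12,1,212,255,249),0),("plate -y",edge(p,12,0,195,240,196),1),("plate +y",edge(p,12,0,190,240,420),1),
 ("rail -x end, out",edge(p,28,1,310,350,124,4),0),("rail in",edge(p,28,1,310,350,135,4),0),("blk -x",edge(p,119,1,290,368,142,5,2),0),("blk -y",edge(p,119,0,150,188,281,5,2),1),("blk +y",edge(p,119,0,150,188,375,5,2),1)]:
    print(n,sl(P,a))
p=pickle.load(open("w1.pkl","rb"))
print("w1",fit_lines([(edge(p,12,1,285,320,156,5),0,-70),(edge(p,12,1,285,320,239,5),0,70),(edge(p,12,1,360,385,239,5),0,70),(edge(p,12,0,202,232,260,5),1,-137.5),(edge(p,12,0,165,172,400,5),1,92.5),(edge(p,12,0,200,230,399,5),1,92.5)],[581,104,-.13]))
p=read_camera("wrist"); s=state(); print(s["eef_pos"],s["tcp_rot"])
```

```text
plate -x (array([508.8,  76.5]), np.float64(-0.131), np.float64(0.1))
plate +x (array([637.1,  -6.1]), np.float64(-0.125), np.float64(0.14))
plate -y (array([596.1, -34.8]), np.float64(-0.131), np.float64(0.12))
plate +y (array([622.4, 190.8]), np.float64(-0.129), np.float64(0.11))
rail -x end, out (array([521.2, 111.6]), np.float64(-0.13), np.float64(0.02))
rail in (array([531.4, 110.3]), np.float64(-0.13), np.float64(0.02))
blk -x (array([529.1, 109.3]), np.float64(-0.146), np.float64(0.43))
blk -y (array([539.8,  80. ]), np.float64(-0.135), np.float64(0.07))
blk +y (array([546.9, 134.4]), np.float64(-0.132), np.float64(0.06))
w1 (array([ 5.81177531e+02,  1.04269275e+02, -1.28528960e-01]), [0.02, -0.17, 0.04, 1.21, -0.63, -0.88])
[593.56523775  98.7193178  137.66553608] [-3.14096223e+00 -2.88257426e-03  3.00899148e+00]
```

Call:
{"fn": "jog_arm", "kwargs": {"motion": [[[-2.5,2.2,15],0],[[-2.5,2.2,35],0],[[-2.5,2.2,55],0],[[-2.5,2.2,63],0],[[-2.5,2.2,63],0]]}}

```text
t: 6.5
eef_pos: [596.7, 101.0, 75.2]
tcp_rot: [-3.141, -0.002, 3.009]
ft_force: [0.1, 0.6, -1.3]
opening: 0.589
grip_force: 30.0
```

Run:
```python
from h import *
p=read_camera("wrist"); s=state(); print({k:np.round(s[k],3).tolist() for k in ["t","eef_pos","tcp_rot","ft_force"]})
import pickle; pickle.dump(p,open("w4.pkl","wb"))
cv2.imwrite("pics/w4.png",cv2.resize(p["img"][60:330,170:490],None,fx=2,fy=2))
```

```text
{'t': 6.55, 'eef_pos': [597.067, 101.145, 76.219], 'tcp_rot': [-3.142, -0.001, 3.009], 'ft_force': [-0.448, -1.066, -1.301]}
```

View pics/w4.png

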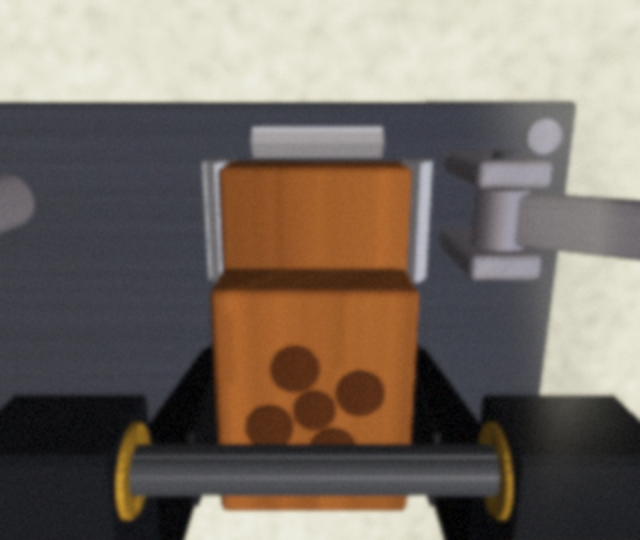

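Run:
```python
from h import *
import pickle; p=pickle.load(open("w4.pkl","rb"))
ux=np.array([.9916,-.1296]); uy=np.array([.1296,.9916])
f=lambda P,u:(round(float(np.median(P@u)),2),round(float((P@u).std()),2))
z0=76-39
print("railL out",f(edge(p,28,0,145,195,272,4),uy),"railR out",f(edge(p,28,0,145,195,385,4),uy))
print("stepL",f(edge(p,z0+22,0,150,190,281,4,2),uy),"stepR",f(edge(p,z0+22,0,150,190,374,4,2),uy))
print("rail-x out",f(edge(p,28,1,300,358,123,4),ux),"in",f(edge(p,28,1,300,358,139,4),ux),"step -x",f(edge(p,z0+22,1,300,358,143,3,2),ux))
print("plate -x",f(edge(p,12,1,200,290,111,5),ux))
P=edge(p,28,1,300,358,123,4); print(np.polyfit(P[:,1],P[:,0],1)[0]);P=edge(p,z0+22,0,150,190,281,4,2);Q=edge(p,z0+22,0,150,190,374,4,2); print(np.polyfit(P[:,0],P[:,1],1)[0],np.polyfit(Q[:,0],Q[:,1],1)[0])
for u,v in [(203,200),(211,200),(414,200),(432,200)]: print(u,at_z(p,170+u/2,60+v/2,28)[:2]@uy)
```

```text
railL out (139.65, 0.1) railR out (217.38, 0.06)
stepL (150.51, 0.44) stepR (206.72, 0.96)
rail-x out (502.36, 0.02) in (512.76, 0.02) step -x (512.97, 0.03)
plate -x (494.56, 0.04)
0.13238883144391167
-0.15923983724658397 -0.00016935565697314258
203 140.0661446678072
211 142.79621249941533
414 212.0687624652694
432 218.21088476641773
```

Centred: block against rails in y is 178.6 vs 178.5, and x is within about 1 mm. I lower it in small steps.

Call:
{"fn": "jog_arm", "kwargs": {"motion": [[[-0.5,0,4],0],[[-0.5,0,8],0],[[-0.5,0,12],0],[[-0.5,0,14],0],[[-0.5,0,14],0]]}}

```text
t: 7.05
eef_pos: [597.3, 101.5, 62.3]
tcp_rot: [3.142, -0.0, 3.01]
ft_force: [-0.6, 0.5, -2.1]
opening: 0.586
grip_force: 30.0
```

Call:
{"fn": "jog_arm", "kwargs": {"motion": [[[0,0,1],0],[[0,0,2],0],[[0,0,3],0],[[0,0,3],0]]}}

```text
t: 7.45
eef_pos: [597.3, 101.5, 59.4]
tcp_rot: [3.142, -0.0, 3.01]
ft_force: [0.4, -0.2, -1.5]
opening: 0.588
grip_force: 30.0
```

Call:
{"fn": "jog_arm", "kwargs": {"motion": [[[0,0,1],0],[[0,0,2],0],[[0,0,2],0]]}}

```text
t: 7.75
eef_pos: [597.4, 101.5, 57.4]
tcp_rot: [3.142, -0.0, 3.01]
ft_force: [-0.8, -0.1, -1.3]
opening: 0.589
grip_force: 30.0
```

Call:
{"fn": "jog_arm", "kwargs": {"motion": [[[0,0,1],0],[[0,0,1],0],[[0,0,2],0],[[0,0,2],0]]}}

```text
t: 8.15
eef_pos: [597.5, 101.5, 55.7]
tcp_rot: [3.141, 0.0, 3.01]
ft_force: [0.3, 0.1, 1.2]
opening: 0.583
grip_force: 30.0
```

Call:
{"fn": "jog_arm", "kwargs": {"motion": [[[0,0,1],0],[[0,0,1],0],[[0,0,1],0],[[0,0,1],0]]}}

```text
t: 8.55
eef_pos: [597.5, 101.5, 54.8]
tcp_rot: [3.141, 0.0, 3.01]
ft_force: [-2.1, 0.0, 5.2]
opening: 0.582
grip_force: 30.0
```

Call:
{"fn": "jog_arm", "kwargs": {"motion": [[[0,0,1],0],[[0,0,1],0],[[0,0,1],0],[[0,0,1],0]]}}

```text
t: 8.95
eef_pos: [597.5, 101.5, 53.8]
tcp_rot: [3.141, 0.0, 3.01]
ft_force: [-1.4, -0.8, 5.6]
opening: 0.587
grip_force: 30.0
```

Call:
{"fn": "jog_arm", "kwargs": {"motion": [[[0,0,0.5],0],[[0,0,1],0],[[0,0,1],0],[[0,0,1],0]]}}

```text
t: 9.35
eef_pos: [597.5, 101.6, 52.7]
tcp_rot: [3.141, 0.0, 3.01]
ft_force: [-0.9, -0.6, 4.7]
opening: 0.586
grip_force: 30.0
```

Call:
{"fn": "jog_arm", "kwargs": {"motion": [[[0,0,0.5],0],[[0,0,1],0],[[0,0,1],0],[[0,0,1],0]]}}

```text
t: 9.75
eef_pos: [597.5, 101.5, 51.8]
tcp_rot: [3.141, 0.0, 3.01]
ft_force: [-2.3, 0.1, 5.6]
opening: 0.585
grip_force: 30.0
```

Call:
{"fn": "jog_arm", "kwargs": {"motion": [[[0,0,0.5],0],[[0,0,0.5],0],[[0,0,0.5],0],[[0,0,0.5],0]]}}

```text
t: 10.15
eef_pos: [597.4, 101.5, 51.8]
tcp_rot: [3.141, 0.0, 3.01]
ft_force: [-3.6, -0.2, 11.4]
opening: 0.588
grip_force: 30.0
```

Call:
{"fn": "jog_arm", "kwargs": {"motion": [[[0,0,0.5],0],[[0,0,0.5],0],[[0,0,0.5],0],[[0,0,0.5],0]]}}

```text
t: 10.55
eef_pos: [597.5, 101.5, 51.8]
tcp_rot: [3.141, 0.001, 3.01]
ft_force: [-5.5, -0.8, 16.8]
opening: 0.588
grip_force: 30.0
```

Call:
{"fn": "jog_arm", "kwargs": {"motion": [[[0,0,0.5],0],[[0,0,0.5],0],[[0,0,0.5],0],[[0,0,0.5],0]]}}

```text
t: 10.95
eef_pos: [597.5, 101.5, 51.7]
tcp_rot: [3.141, 0.001, 3.01]
ft_force: [-7.2, -0.8, 22.1]
opening: 0.587
grip_force: 30.0
```

Seated: z stays at 51.8 while the force rises from 6 to 22 N. I release and back off, and find the clamp's angle from the pictures.

Call:
{"fn": "jog_arm", "kwargs": {"motion": [[[0,0,-1],0],[[0,0,-2],0],[[0,0,-2],0],[[0,0,-2],0],[[0,0,-2],0]], "grip": 0.2}}

```text
t: 11.45
eef_pos: [597.4, 101.5, 51.8]
tcp_rot: [3.142, -0.0, 3.01]
ft_force: [0.1, -0.5, 0.5]
opening: 0.801
grip_force: 0.0
```

```bash
cat >> h.py <<'E'
HX,HY,HA=581.6,104.2,-.130
def hw(x,y,z):
    c,s=np.cos(HA),np.sin(HA); return np.array([HX+c*x-s*y,HY+s*x+c*y,z])
def grip_pt(a): return hw(-35,57-118*np.cos(a),46+118*np.sin(a))
E
python3 - <<'E'
from h import *
import pickle
s=state(); print(s["eef_pos"],s["ft_force"],s["opening"])
for f,uv in [("w1",(473,193)),("w3",(580,172))]:
    p=pickle.load(open(f+".pkl","rb")); A=np.arange(1.9,2.8,.01); e=[np.linalg.norm(proj(p,grip_pt(a))-uv) for a in A]; print(f,A[np.argmin(e)],min(e))
for f in ["top","side"]:
    p=read_camera(f); u=None
    for r in cut_out("clamp",p)[:2]+cut_out("clamp_grip",p)[:2]: print(f,r["p"],r["box"])
    for a in (2.2,2.4,2.6): print(a,proj(p,grip_pt(a)))
print(grip_pt(2.3),grip_pt(2.5))
E
```

```text
[597.36806893 101.51350366  51.76701723] [ 0.07545974 -0.48339481  0.5060652 ] 0.8010919165708429
w1 2.5600000000000005 0.9300295491264119
w3 2.5800000000000005 2.0773307670989225
top 0.69 [195.3, 196.0, 216.0, 211.0]
top 0.27 [387.0, 144.6, 408.7, 164.5]
top 0.42 [155.4, 130.7, 239.9, 164.7]
2.2 [209.86996759 204.76625504]
2.4 [204.85988834 204.59994951]
2.6 [201.55606256 204.80145397]
side 0.64 [286.4, 129.8, 294.8, 167.9]
side 0.59 [284.4, 129.7, 297.8, 171.1]
2.2 [289.6204904  124.27803391]
2.4 [289.55816615 126.92329758]
2.6 [289.5802523 130.9784573]
[564.4763901  243.21338471 133.99321504] [566.5394366  258.99347364 116.619713  ]
```

The clamp angle is about 2.57, which puts the grip rod at world (567,264,110). I lift clear, move over it and turn the tool a quarter.

Call:
{"fn": "jog_arm", "kwargs": {"motion": [[[0,0,-40],0],[[0,0,-85],0],[[5,15,-125],0],[[20,60,-125],0],[[34,105,-125],0]], "grip": 0.3}}

```text
t: 12.25
eef_pos: [577.7, 210.7, 178.7]
tcp_rot: [3.14, 0.003, 3.008]
ft_force: [0.6, -0.7, -0.8]
opening: 0.698
grip_force: 0.0
```

Call:
{"fn": "jog_arm", "kwargs": {"motion": [[[17,52,0],0.14],[[17,52,0],0.28],[[17,52,0],0.42],[[17,52,0],0.56],[[17,52,0],0.7]]}}

```text
t: 12.75
eef_pos: [567.3, 264.1, 177.0]
tcp_rot: [-3.142, -0.0, 2.304]
ft_force: [0.7, 0.2, 0.4]
opening: 0.702
grip_force: 0.0
```

Call:
{"fn": "jog_arm", "kwargs": {"motion": [[[0,0,0],0.14],[[0,0,0],0.28],[[0,0,0],0.42],[[0,0,0],0.56],[[0,0,0],0.7]]}}

```text
t: 13.25
eef_pos: [567.4, 263.8, 177.0]
tcp_rot: [-3.142, -0.0, 1.604]
ft_force: [0.5, -1.2, -0.5]
opening: 0.701
grip_force: 0.0
```

Call:
{"fn": "jog_arm", "kwargs": {"motion": [[[0,0,0],0.1],[[0,0,0],0.17],[[0,0,0],0.17]]}}

```text
t: 13.55
eef_pos: [567.4, 263.8, 177.0]
tcp_rot: [-3.142, -0.0, 1.439]
ft_force: [-0.8, -0.5, -0.0]
opening: 0.699
grip_force: 0.0
```

Run:
```python
from h import *
p=read_camera("wrist"); s=state(); print({k:np.round(s[k],3).tolist() for k in ["t","eef_pos","tcp_rot","ft_force","joints","opening"]})
import pickle; pickle.dump(p,open("w5.pkl","wb"))
cv2.imwrite("pics/w5.png",p["img"])
g=grip_pt(2.57); print(g,proj(p,g),rel(g[:2],g[2]+6,HA+np.pi/2))
```

```text
{'t': 13.6, 'eef_pos': [567.414, 263.847, 176.996], 'tcp_rot': [-3.142, -0.0, 1.441], 'ft_force': [0.743, 0.236, 0.496], 'joints': [0.33, 0.557, 1.624, 0.0, 0.96, 0.459], 'opening': 0.698}
[567.14973182 263.66157624 109.834722  ] [325.52743428 221.20864682] (array([-0.2, -0.2, 61.2]), 0.001)
```

View pics/w5.png

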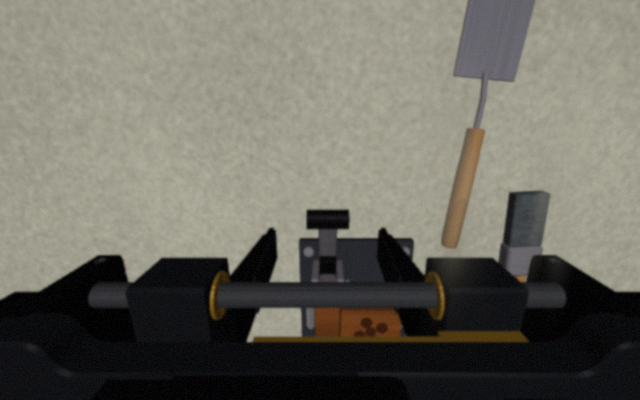

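Call:
{"fn": "jog_arm", "kwargs": {"motion": [[[1.5,1,25],0],[[1.5,1,50],0],[[1.5,1,63],0],[[1.5,1,63],0]]}}

```text
t: 14.0
eef_pos: [568.0, 264.9, 112.4]
tcp_rot: [-3.139, 0.001, 1.441]
ft_force: [0.7, 0.1, -0.4]
opening: 0.697
grip_force: 0.0
```

Call:
{"fn": "jog_arm", "kwargs": {"motion": [[[0,0,0],0],[[0,0,0],0],[[0,0,0],0],[[0,0,0],0],[[0,0,0],0]], "grip": 1}}

```text
t: 14.5
eef_pos: [568.2, 265.4, 114.4]
tcp_rot: [-3.141, -0.0, 1.44]
ft_force: [0.8, 4.0, 2.7]
opening: 0.353
grip_force: 30.0
```

Call:
{"fn": "jog_arm", "kwargs": {"motion": [[[0,0,0],0],[[0,0,0],0],[[0,0,0],0]]}}

```text
t: 14.8
eef_pos: [568.3, 265.5, 114.2]
tcp_rot: [-3.141, -0.0, 1.44]
ft_force: [-4.9, 3.1, 2.9]
opening: 0.356
grip_force: 30.0
```

Run:
```python
from h import *
s=state(); print({k:np.round(s[k],3).tolist() for k in ["t","eef_pos","tcp_rot","ft_force","opening","grip_force"]})
a0=2.585; P=lambda a:np.array([57-118*np.cos(a),46+118*np.sin(a)])
for a in np.arange(a0,-.05,-.2): d=P(a)-P(a0); print(round(a,3),round(d[0],1),round(-d[1],1))
```

```text
{'t': 14.8, 'eef_pos': [568.287, 265.506, 114.183], 'tcp_rot': [-3.141, -0.0, 1.44], 'ft_force': [-4.946, 3.104, 2.881], 'opening': 0.356, 'grip_force': 30.0}
2.585 0.0 -0.0
2.385 -14.4 -18.7
2.185 -32.2 -34.1
1.985 -52.7 -45.7
1.785 -75.1 -53.0
1.585 -98.5 -55.6
1.385 -122.0 -53.6
1.185 -144.6 -47.0
0.985 -165.4 -36.0
0.785 -183.7 -21.1
0.585 -198.6 -2.8
0.385 -209.6 18.0
0.185 -216.2 40.6
-0.015 -218.2 64.1
```

Call:
{"fn": "jog_arm", "kwargs": {"motion": [[[-7,0,-9.7],0],[[-14.4,0,-18.7],0],[[-23,0,-27],0],[[-32.2,0,-34.1],0]]}}

```text
t: 15.2
eef_pos: [563.9, 232.5, 148.4]
tcp_rot: [-3.14, 0.0, 1.44]
ft_force: [-2.9, 2.4, -5.9]
opening: 0.349
grip_force: 30.0
```

Call:
{"fn": "jog_arm", "kwargs": {"motion": [[[-20.5,0,-11.6],0],[[-42.9,0,-18.9],0],[[-66.3,0,-21.5],0],[[-89.8,0,-19.5],0],[[-89.8,0,-19.5],0]]}}

```text
t: 15.7
eef_pos: [551.9, 141.5, 169.1]
tcp_rot: [-3.141, 0.001, 1.438]
ft_force: [-9.6, -0.4, 12.1]
opening: 0.352
grip_force: 30.0
```

Run:
```python
from h import *
s=state(); print({k:np.round(s[k],3).tolist() for k in ["t","eef_pos","tcp_rot","ft_force","opening","grip_force"]})
c=s["eef_pos"]-np.array([0,0,6]); R=np.array([[np.cos(HA),np.sin(HA)],[-np.sin(HA),np.cos(HA)]]); h=R@(c[:2]-[HX,HY]); print(h,c[2],"angle",np.arctan2(c[2]-46,57-h[1]),"r",np.hypot(c[2]-46,57-h[1]))
```

```text
{'t': 15.7, 'eef_pos': [551.937, 141.49, 169.128], 'tcp_rot': [-3.141, 0.001, 1.438], 'ft_force': [-9.616, -0.353, 12.107], 'opening': 0.352, 'grip_force': 30.003}
[-34.24649366  33.12970287] 163.12750347768306 angle 1.3697519666422182 r 119.53511264874487
```

Call:
{"fn": "jog_arm", "kwargs": {"motion": [[[-22.6,-0.7,6],0],[[-43.4,-0.7,17],0],[[-61.7,-0.7,32],0],[[-61.7,-0.7,32],0]]}}

```text
t: 16.1
eef_pos: [543.7, 79.6, 136.1]
tcp_rot: [3.141, 0.002, 1.438]
ft_force: [-5.9, -9.6, 9.2]
opening: 0.352
grip_force: 30.0
```

Call:
{"fn": "jog_arm", "kwargs": {"motion": [[[-8,0,8.7],0],[[-14.9,0,18.3],0],[[-21,0,28.5],0],[[-25.9,0,39.1],0],[[-25.9,0,39.1],0]]}}

```text
t: 16.6
eef_pos: [540.4, 55.0, 96.7]
tcp_rot: [3.141, 0.002, 1.439]
ft_force: [-4.3, -11.2, 4.8]
opening: 0.353
grip_force: 30.0
```

```bash
cat >> h.py <<'E'
def clamp_now():
    s=state(); print({k:np.round(s[k],3).tolist() for k in ["t","eef_pos","tcp_rot","ft_force","opening","grip_force"]})
    c=s["eef_pos"]-np.array([0,0,6]); R=np.array([[np.cos(HA),np.sin(HA)],[-np.sin(HA),np.cos(HA)]]); h=R@(c[:2]-[HX,HY]); print(h,c[2],"angle",np.arctan2(c[2]-46,57-h[1]),"r",np.hypot(c[2]-46,57-h[1]))
E
python3 -c "from h import *; clamp_now()"
```

```text
{'t': 16.6, 'eef_pos': [540.374, 55.024, 96.658], 'tcp_rot': [3.141, 0.002, 1.439], 'ft_force': [-4.265, -11.193, 4.815], 'opening': 0.353, 'grip_force': 30.001}
[-34.50337002 -54.1051381 ] 90.65845724825449 angle 0.3821843199554555 r 119.74443417174281
```

Call:
{"fn": "jog_arm", "kwargs": {"motion": [[[-4.5,0,11],0],[[-7.5,0,22],0],[[-9,0,33],0],[[-9.5,0,38],0],[[-9.5,0,38],0]]}}

```text
t: 17.1
eef_pos: [539.2, 46.2, 58.6]
tcp_rot: [-3.141, 0.001, 1.439]
ft_force: [-3.8, -8.3, 0.4]
opening: 0.358
grip_force: 30.0
```

Call:
{"fn": "jog_arm", "kwargs": {"motion": [[[0,0,2],0],[[0,0,4],0],[[0,0,5],0],[[0,0,6],0],[[0,0,6],0]]}}

```text
t: 17.6
eef_pos: [539.2, 46.2, 53.2]
tcp_rot: [3.141, 0.001, 1.44]
ft_force: [-4.1, -10.7, 1.4]
opening: 0.354
grip_force: 30.0
```

```bash
python3 -c "from h import *; clamp_now()"
```

```text
{'t': 17.6, 'eef_pos': [539.23, 46.163, 53.217], 'tcp_rot': [3.141, 0.001, 1.44], 'ft_force': [-4.103, -10.698, 1.368], 'opening': 0.354, 'grip_force': 30.0}
[-34.4892282  -63.03962275] 47.21684201794891 angle 0.010136655816026366 r 120.0457901567141
```

Nearly closed. I press down until the pad bears on the step.

Call:
{"fn": "jog_arm", "kwargs": {"motion": [[[-0.5,0,1],0],[[-0.5,0,1],0],[[-0.5,0,2],0],[[-0.5,0,2],0]]}}

```text
t: 18.0
eef_pos: [539.2, 46.0, 51.2]
tcp_rot: [3.141, 0.001, 1.44]
ft_force: [-4.6, -7.4, 1.6]
opening: 0.356
grip_force: 30.0
```

Call:
{"fn": "jog_arm", "kwargs": {"motion": [[[0,0,1],0],[[0,0,1],0],[[0,0,1.5],0],[[0,0,1.5],0]]}}

```text
t: 18.4
eef_pos: [539.2, 46.0, 49.8]
tcp_rot: [3.141, 0.001, 1.44]
ft_force: [-4.1, -7.9, 2.7]
opening: 0.352
grip_force: 30.0
```

Call:
{"fn": "jog_arm", "kwargs": {"motion": [[[0,0,1],0],[[0,0,1],0],[[0,0,1],0]]}}

```text
t: 18.7
eef_pos: [539.2, 46.0, 48.8]
tcp_rot: [3.141, 0.001, 1.44]
ft_force: [-3.6, -7.2, 0.8]
opening: 0.354
grip_force: 30.0
```

Call:
{"fn": "jog_arm", "kwargs": {"motion": [[[0,0,1],0],[[0,0,1],0],[[0,0,1.5],0],[[0,0,1.5],0]]}}

```text
t: 19.1
eef_pos: [539.2, 46.0, 47.3]
tcp_rot: [3.141, 0.001, 1.44]
ft_force: [-3.4, -7.6, 1.4]
opening: 0.355
grip_force: 30.0
```

Call:
{"fn": "jog_arm", "kwargs": {"motion": [[[0,0,0.5],0],[[0,0,1],0],[[0,0,1],0],[[0,0,1],0]]}}

```text
t: 19.5
eef_pos: [539.2, 46.0, 46.3]
tcp_rot: [3.141, 0.001, 1.44]
ft_force: [-4.2, -7.4, 2.2]
opening: 0.352
grip_force: 30.0
```

Run:
```python
from h import *
clamp_now()
p=read_camera("wrist"); q=read_camera("side")
import pickle; pickle.dump((p,q),open("w6.pkl","wb"))
a=cv2.resize(p["img"][120:400,160:500],None,fx=1.15,fy=1.15); b=cv2.resize(q["img"][130:230,250:370],None,fx=3.2,fy=3.2,interpolation=cv2.INTER_CUBIC)
h=max(a.shape[0],b.shape[0]); c=np.zeros((h,a.shape[1]+b.shape[1],3),np.uint8); c[:a.shape[0],:a.shape[1]]=a; c[:b.shape[0],a.shape[1]:]=b; print(c.shape); cv2.imwrite("pics/w6.png",c)
```

```text
{'t': 19.5, 'eef_pos': [539.176, 46.036, 46.272], 'tcp_rot': [3.141, 0.001, 1.44], 'ft_force': [-4.152, -7.358, 2.212], 'opening': 0.352, 'grip_force': 30.0}
[-34.52646151 -63.17284928] 40.271657862424945 angle -0.04763146954216448 r 120.30929975640097
(322, 775, 3)
```

View pics/w6.png

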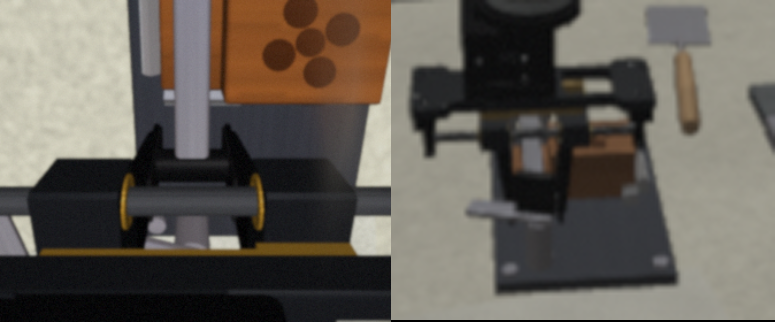

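Run:
```python
from h import *
import pickle; p,q=pickle.load(open("w6.pkl","rb"))
for a in (-.03,0,.03,.06,.1,.15): print(a,proj(p,grip_pt(a)),proj(q,grip_pt(a)))
# rod top-ish point in the camera; arm bar edges
g=p["img"].mean(2); print([int(x) for x in g[235:285,325]])
```

```text
-0.03 [324.64335941 256.68233749] [293.75540177 190.69488453]
0 [324.60410609 259.75989112] [293.71927778 189.53005731]
0.03 [324.56259857 262.80004288] [293.68102433 188.33800903]
0.06 [324.51870351 265.79923285] [293.64067378 187.11997176]
0.1 [324.4562123  269.72743319] [293.58367316 185.45771841]
0.15 [324.37119392 274.50837987] [293.50741375 183.32299226]
[137, 141, 138, 139, 138, 141, 141, 140, 142, 142, 142, 140, 139, 140, 141, 140, 142, 140, 138, 143, 142, 135, 108, 68, 32, 30, 43, 39, 37, 33, 32, 27, 14, 18, 17, 15, 11, 12, 13, 9, 7, 5, 19, 33, 48, 52, 50, 43, 40, 44]
```

Run:
```python
from h import *
import pickle; p,q=pickle.load(open("w6.pkl","rb"))
c=np.array(p["extrinsics"])[:3,3]; R=np.array([[np.cos(HA),np.sin(HA)],[-np.sin(HA),np.cos(HA)]]); print("cam holder",R@(c[:2]-[HX,HY]),c[2])
ph=np.linspace(0,2*np.pi,60)
for a in (0,.05,.1,.15):
    y,z=57-118*np.cos(a),46+118*np.sin(a)
    r=[proj(p,hw(-35,y+8*np.cos(t),z+8*np.sin(t)))[1] for t in ph]; w=[proj(p,hw(x,y,z+8))[0] for x in (-52,-18)]
    r2=[proj(q,hw(-35,y+8*np.cos(t),z+8*np.sin(t)))[1] for t in ph]
    print(a,"wrist rows",min(r),max(r),"cols",w,"side rows",min(r2),max(r2), "tip row bar width", [proj(p,hw(x,0,51))[0] for x in(-43,-27)])
for y in (10,-20,-40): print(y,[np.round(proj(p,hw(x,y,51)),1).tolist() for x in(-43,-27)])
g=p["img"].mean(2)
for r in (165,190,220,250): d=np.diff(cv2.GaussianBlur(g,(0,0),1)[r,295:360]); print(r,295.5+d.argmax(),295.5+d.argmin())
```

```text
cam holder [-33.80705818  19.33293586] 190.76142239899414
0 wrist rows 245.64847111680552 274.1679251393639 cols [np.float64(293.43346842594383), np.float64(355.58111499415844)] side rows 186.37006094371836 192.6922848952375 tip row bar width [np.float64(307.97630825117733), np.float64(340.3454577895645)]
0.05 wrist rows 250.14916476975603 279.819688394623 cols [np.float64(292.16621031673947), np.float64(356.69261667636323)] side rows 184.3584897215334 190.7014549564425 tip row bar width [np.float64(307.97630825117733), np.float64(340.3454577895645)]
0.1 wrist rows 254.46627954271747 285.402487405975 cols [np.float64(290.77953496819896), np.float64(357.907700100539)] side rows 182.27681584340922 188.64010880598502 tip row bar width [np.float64(307.97630825117733), np.float64(340.3454577895645)]
0.15 wrist rows 258.5801948220999 290.90073486355345 cols [np.float64(289.26012542743314), np.float64(359.23789983754546)] side rows 180.13220263240203 186.5143691282283 tip row bar width [np.float64(307.97630825117733), np.float64(340.3454577895645)]
10 [[307.6, 133.7], [340.6, 133.7]]
-20 [[308.8, 193.4], [339.8, 193.4]]
-40 [[309.5, 229.3], [339.4, 229.3]]
165 311.5 298.5
190 311.5 340.5
220 311.5 340.5
250 311.5 340.5
```

Call:
{"fn": "jog_arm", "kwargs": {"motion": [[[0,0,1],0],[[0,0,1.5],0],[[0,0,2],0],[[0,0,2],0]]}}

```text
t: 20.0
eef_pos: [539.2, 46.0, 44.2]
tcp_rot: [3.141, 0.001, 1.44]
ft_force: [-3.6, -6.6, 1.5]
opening: 0.356
grip_force: 30.0
```

Call:
{"fn": "jog_arm", "kwargs": {"motion": [[[0,0,1],0],[[0,0,1.5],0],[[0,0,2],0],[[0,0,2],0]]}}

```text
t: 20.4
eef_pos: [539.2, 46.1, 42.2]
tcp_rot: [3.141, 0.001, 1.44]
ft_force: [-4.2, -6.6, 1.8]
opening: 0.353
grip_force: 30.0
```

Run:
```python
from h import *
clamp_now()
p=read_camera("wrist")
g=p["img"].mean(2); print([int(x) for x in g[245:285,325]])
import pickle; pickle.dump(p,open("w7.pkl","wb"))
ph=np.linspace(0,2*np.pi,60)
for a in (0,.05,.1,.15):
    y,z=57-118*np.cos(a),46+118*np.sin(a)
    r=[proj(p,hw(-35,y+8*np.cos(t),z+8*np.sin(t)))[1] for t in ph]; print(a,min(r))
```

```text
{'t': 20.4, 'eef_pos': [539.204, 46.096, 42.249], 'tcp_rot': [3.141, 0.001, 1.44], 'ft_force': [-4.226, -6.645, 1.787], 'opening': 0.353, 'grip_force': 30.0}
[-34.5060864 -63.1096872] 36.249359104662986 angle -0.0810035001573784 r 120.50482130065511
[143, 141, 143, 142, 141, 141, 143, 141, 140, 140, 140, 138, 124, 95, 53, 35, 33, 42, 40, 34, 33, 27, 21, 16, 16, 14, 13, 13, 10, 13, 15, 14, 15, 26, 44, 48, 50, 41, 41, 41]
0 249.02553282909994
0.05 253.75168289160393
0.1 258.3097206004538
0.15 262.68941594102955
```

The arm follows the hand, but the rod has slid up in the fingers: its angle is still about 0.08 with the fingertips near the plate. I release, rise and push the rod down with shut fingers.

Call:
{"fn": "jog_arm", "kwargs": {"motion": [[[0,0,0],0],[[0,0,0],0],[[0,0,0],0],[[0,0,-30],0],[[0,0,-65],0]], "grip": 0.45}}

```text
t: 20.95
eef_pos: [538.8, 47.5, 106.5]
tcp_rot: [-3.139, 0.0, 1.44]
ft_force: [1.0, 0.1, 0.8]
opening: 0.551
grip_force: 0.0
```

Call:
{"fn": "jog_arm", "kwargs": {"motion": [[[1.5,0,0],0],[[1.5,0,0],0],[[1.5,0,0],0],[[1.5,0,0],0],[[1.5,0,0],0]], "grip": 1}}

```text
t: 21.45
eef_pos: [539.2, 49.0, 105.7]
tcp_rot: [-3.14, 0.0, 1.44]
ft_force: [-0.4, 0.8, 0.8]
opening: 0.183
grip_force: 0.0
```

Call:
{"fn": "jog_arm", "kwargs": {"motion": [[[0,0,2],0],[[0,0,5],0],[[0,0,7],0],[[0,0,9],0],[[0,0,11],0]]}}

```text
t: 21.95
eef_pos: [539.5, 49.1, 95.3]
tcp_rot: [-3.141, -0.0, 1.44]
ft_force: [-0.3, 0.9, 0.4]
opening: 0.004
grip_force: 0.0
```

```bash
python3 -c "from h import *; clamp_now()"
```

```text
{'t': 21.95, 'eef_pos': [539.451, 49.084, 95.263], 'tcp_rot': [-3.141, -0.0, 1.44], 'ft_force': [-0.264, 0.901, 0.384], 'opening': 0.004, 'grip_force': 0.0}
[-34.64889379 -60.11512723] 89.26324721660995 angle 0.3538589715916943 r 124.85055701181365
```

Call:
{"fn": "jog_arm", "kwargs": {"motion": [[[0,0,2],0],[[0,0,4],0],[[0,0,5],0],[[0,0,6],0],[[0,0,6],0]]}}

```text
t: 22.45
eef_pos: [539.4, 49.1, 89.4]
tcp_rot: [-3.141, -0.0, 1.44]
ft_force: [-0.5, -0.0, 0.1]
opening: 0.002
grip_force: 0.0
```

Call:
{"fn": "jog_arm", "kwargs": {"motion": [[[0,0,1],0],[[0,0,2],0],[[0,0,3],0],[[0,0,4],0],[[0,0,4],0]]}}

```text
t: 22.95
eef_pos: [539.5, 49.1, 85.4]
tcp_rot: [-3.141, -0.0, 1.44]
ft_force: [0.4, 0.1, 0.0]
opening: 0.005
grip_force: 0.0
```

Call:
{"fn": "jog_arm", "kwargs": {"motion": [[[0,0,1],0],[[0,0,2],0],[[0,0,3],0],[[0,0,4],0],[[0,0,4],0]]}}

```text
t: 23.45
eef_pos: [539.4, 49.1, 81.4]
tcp_rot: [-3.141, -0.0, 1.44]
ft_force: [0.4, 0.8, 0.4]
opening: 0.0
grip_force: 0.0
```

Call:
{"fn": "jog_arm", "kwargs": {"motion": [[[0,0,1],0],[[0,0,2],0],[[0,0,2],0]]}}

```text
t: 23.75
eef_pos: [539.5, 49.1, 79.4]
tcp_rot: [3.141, -0.0, 1.44]
ft_force: [-0.6, 0.3, -0.5]
opening: 0.005
grip_force: 0.0
```

Call:
{"fn": "jog_arm", "kwargs": {"motion": [[[0,0,1],0],[[0,0,2],0],[[0,0,2],0]]}}

```text
t: 24.05
eef_pos: [539.6, 49.0, 78.7]
tcp_rot: [3.141, -0.0, 1.44]
ft_force: [-4.4, -1.5, 16.6]
opening: 0.003
grip_force: 8.2
```

Call:
{"fn": "jog_arm", "kwargs": {"motion": [[[0,0,1],0],[[0,0,1],0],[[0,0,1],0]]}}

```text
t: 24.35
eef_pos: [539.6, 49.0, 78.4]
tcp_rot: [3.14, -0.0, 1.44]
ft_force: [-6.3, -1.1, 26.7]
opening: 0.002
grip_force: 12.9
```

The arm bears on the step: contact at fingertip z about 54, which is the closed height, and a steep rise to 27 N. Now the catch: rise, turn towards its open angle, look.

Call:
{"fn": "jog_arm", "kwargs": {"motion": [[[0,0,-5],0],[[-10,0,-45],-0.14],[[-30,0,-85],-0.28],[[-54,0,-100],-0.42],[[-54,0,-100],-0.56]]}}

```text
t: 24.85
eef_pos: [533.1, -6.4, 179.0]
tcp_rot: [3.138, 0.002, 2.004]
ft_force: [0.1, -0.0, -0.5]
opening: 0.004
grip_force: 0.0
```

Call:
{"fn": "jog_arm", "kwargs": {"motion": [[[0,0,0],-0.14],[[0,0,0],-0.28],[[0,0,0],-0.42],[[0,0,0],-0.56],[[0,0,0],-0.7]], "grip": 0.5}}

```text
t: 25.35
eef_pos: [532.4, -4.5, 176.4]
tcp_rot: [3.142, -0.0, 2.706]
ft_force: [0.0, 0.1, 0.5]
opening: 0.369
grip_force: 0.0
```

Run:
```python
from h import *
p=read_camera("wrist"); s=state(); print({k:np.round(s[k],3).tolist() for k in ["t","eef_pos","tcp_rot","ft_force","opening","joints"]})
import pickle; pickle.dump(p,open("w8.pkl","wb"))
R=np.array([[np.cos(HA),np.sin(HA)],[-np.sin(HA),np.cos(HA)]]); print("tcp in holder",R@(s["eef_pos"][:2]-[HX,HY]))
im=p["img"].copy(); print("pivot px",proj(p,hw(-35,-115,93)))
for th in (1.1,1.25,1.45):
    for r,z in ((0,62),(54,62)): print(th,r,proj(p,hw(-35-r*np.sin(th),-115+r*np.cos(th),z)))
cv2.imwrite("pics/w8.png",im)
```

```text
{'t': 25.4, 'eef_pos': [532.341, -4.457, 176.452], 'tcp_rot': [-3.142, -0.0, 2.714], 'ft_force': [0.15, -0.641, 0.764], 'opening': 0.41, 'joints': [-0.132, 0.438, 1.857, 0.0, 0.846, -1.276]}
tcp in holder [ -34.75722854 -114.12597236]
pivot px [325.19750879 213.28605189]
1.1 0 [325.35264654 202.41686711]
1.1 54 [335.03822186 146.50188373]
1.25 0 [325.35264654 202.41686711]
1.25 54 [326.16699309 145.69115604]
1.45 0 [325.35264654 202.41686711]
1.45 54 [314.34534546 146.71003507]
```

View pics/w8.png

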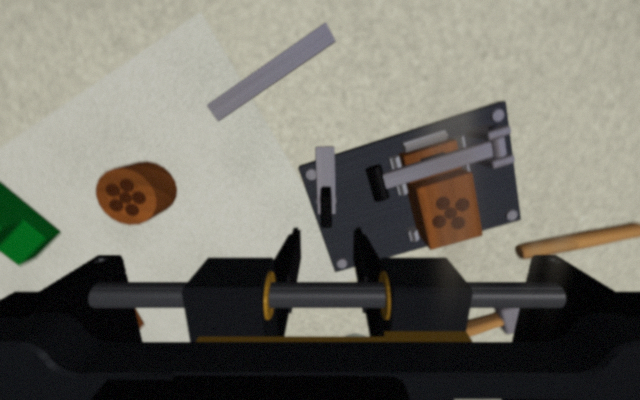

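The view shows the arm lying down on the step and the catch blade from (326,206) to (324,147), which gives an angle of about 1.27. The tool is already aligned with it.

Call:
{"fn": "jog_arm", "kwargs": {"motion": [[[0.5,0,30],0],[[0.5,0,60],0],[[0.5,0,80],0],[[0.5,0,87],0],[[0.5,0,87],0]]}}

```text
t: 25.9
eef_pos: [531.8, -4.2, 88.9]
tcp_rot: [-3.141, -0.001, 2.698]
ft_force: [-0.0, -0.2, 1.8]
opening: 0.503
grip_force: 0.0
```

Call:
{"fn": "jog_arm", "kwargs": {"motion": [[[0,0,0],0],[[0,0,0],0],[[0,0,0],0],[[0,0,0],0],[[0,0,0],0]], "grip": 1}}

```text
t: 26.4
eef_pos: [532.1, -4.3, 89.8]
tcp_rot: [3.141, 0.001, 2.7]
ft_force: [0.6, -0.0, -0.1]
opening: 0.136
grip_force: 0.0
```

Call:
{"fn": "jog_arm", "kwargs": {"motion": [[[0,0,0],0],[[0,0,0],0],[[0,0,0],0]]}}

```text
t: 26.7
eef_pos: [531.6, -4.9, 89.8]
tcp_rot: [-3.141, -0.0, 2.7]
ft_force: [-2.7, -7.0, 4.6]
opening: 0.102
grip_force: 30.0
```

```bash
python3 -c "from h import *; clamp_now(); print(state()['moment'])"
```

```text
{'t': 26.7, 'eef_pos': [531.644, -4.906, 89.805], 'tcp_rot': [-3.141, -0.0, 2.7], 'ft_force': [-2.662, -7.025, 4.646], 'opening': 0.102, 'grip_force': 30.0}
[ -35.39098819 -114.66137767] 83.80461295665887 angle 0.216767608104638 r 175.77490533558267
[-1.15309128  0.58993355 -0.02389891]
```

Call:
{"fn": "jog_arm", "kwargs": {"motion": [[[0,0,0],0.1],[[0,0,0],0.2],[[0,0,0],0.3],[[0,0,0],0.4],[[0,0,0],0.5]]}}

```text
t: 27.2
eef_pos: [531.9, -4.6, 89.8]
tcp_rot: [-3.141, 0.0, 2.196]
ft_force: [-2.5, -3.3, 3.3]
opening: 0.102
grip_force: 30.0
```

Call:
{"fn": "jog_arm", "kwargs": {"motion": [[[0,0,0],0.12],[[0,0,0],0.24],[[0,0,0],0.36],[[0,0,0],0.48],[[0,0,0],0.58]]}}

```text
t: 27.7
eef_pos: [532.3, -4.5, 89.8]
tcp_rot: [3.141, 0.0, 1.615]
ft_force: [0.3, -2.0, 1.9]
opening: 0.103
grip_force: 30.0
```

Call:
{"fn": "jog_arm", "kwargs": {"motion": [[[0,0,0],0.05],[[0,0,0],0.1],[[0,0,0],0.15],[[0,0,0],0.18],[[0,0,0],0.18]]}}

```text
t: 28.2
eef_pos: [532.4, -4.5, 89.8]
tcp_rot: [3.14, 0.0, 1.44]
ft_force: [1.5, -2.7, 3.8]
opening: 0.106
grip_force: 30.0
```

```bash
python3 -c "from h import *; clamp_now(); print(state()['moment'])"
```

```text
{'t': 28.2, 'eef_pos': [532.423, -4.491, 89.801], 'tcp_rot': [3.14, 0.0, 1.44], 'ft_force': [1.537, -2.72, 3.774], 'opening': 0.106, 'grip_force': 30.0}
[ -34.67243814 -114.14849609] 83.8006284034921 angle 0.21737475282054505 r 175.27320166065704
[-0.66510328 -0.17446061 -0.08421619]
```

Call:
{"fn": "jog_arm", "kwargs": {"motion": [[[0,0,0],0.02],[[0,0,0],0.04],[[0,0,0],0.04]]}}

```text
t: 28.5
eef_pos: [532.4, -4.5, 89.8]
tcp_rot: [3.14, 0.0, 1.4]
ft_force: [1.6, -3.2, 4.8]
opening: 0.109
grip_force: 30.4
```

```bash
python3 -c "from h import *; clamp_now(); print(state()['moment'])"
```

```text
{'t': 28.5, 'eef_pos': [532.417, -4.464, 89.784], 'tcp_rot': [3.14, 0.0, 1.4], 'ft_force': [1.607, -3.214, 4.777], 'opening': 0.109, 'grip_force': 30.437}
[ -34.68118445 -114.12248639] 83.78432226904124 angle 0.21731590370492085 r 175.24428766022652
[-0.90540953 -0.32515801  0.63924164]
```

At the stop: the moment jumped to 0.64 N m. I ease off, release, rise and check.

Call:
{"fn": "jog_arm", "kwargs": {"motion": [[[0,0,0],-0.03],[[0,0,0],-0.03],[[0,0,0],-0.03],[[0,0,0],-0.03],[[0,0,0],-0.03]], "grip": 0.5}}

```text
t: 29.0
eef_pos: [531.8, -4.2, 89.4]
tcp_rot: [-3.141, -0.0, 1.43]
ft_force: [0.0, -0.9, -0.4]
opening: 0.462
grip_force: 0.0
```

Call:
{"fn": "jog_arm", "kwargs": {"motion": [[[0,0,-20],0],[[0,0,-60],0],[[0,0,-100],0],[[-20,0,-140],0],[[-40,0,-160],0]]}}

```text
t: 29.5
eef_pos: [526.7, -44.0, 252.8]
tcp_rot: [3.138, 0.0, 1.431]
ft_force: [-0.2, -0.1, 0.1]
opening: 0.497
grip_force: 0.0
```

Run:
```python
from h import *
clamp_now()
p=read_camera("wrist"); q=read_camera("top")
for t in (0,.05,.1): print(t,proj(p,hw(-35-54*np.sin(t),-115+54*np.cos(t),62)),proj(p,hw(-35,-115,93)))
a=cv2.resize(p["img"][80:260,200:460],None,fx=1.6,fy=1.6,interpolation=cv2.INTER_CUBIC); b=cv2.resize(q["img"][130:290,180:470],None,fx=1.3,fy=1.3)
h=max(a.shape[0],b.shape[0]); c=np.zeros((h,a.shape[1]+b.shape[1],3),np.uint8); c[:a.shape[0],:a.shape[1]]=a; c[:b.shape[0],a.shape[1]:]=b; print(c.shape); cv2.imwrite("pics/w9.png",c)
```

```text
{'t': 29.5, 'eef_pos': [526.748, -44.041, 252.751], 'tcp_rot': [3.138, 0.0, 1.431], 'ft_force': [-0.208, -0.114, 0.128], 'opening': 0.497, 'grip_force': 0.0}
[ -35.17181056 -154.10086953] 246.75121060522494 angle 0.7602738975170289 r 291.315337178353
0 [324.76903656 103.88625505] [325.27647028 155.789661  ]
0.05 [322.37583375 103.97341474] [325.27647028 155.789661  ]
0.1 [319.99084601 104.18662783] [325.27647028 155.789661  ]
(288, 793, 3)
```

View pics/w9.png

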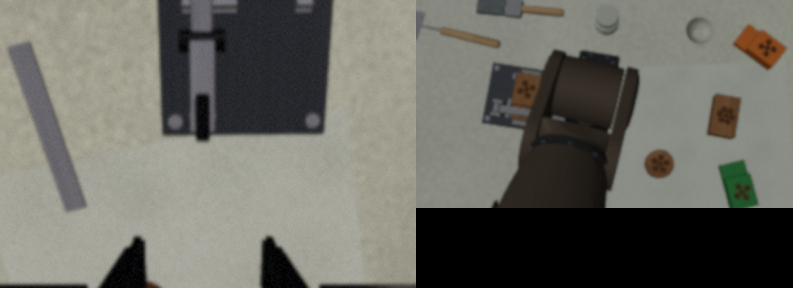

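The catch blade lies straight along the arm, over the grip rod: fin at crop (203,117), rod at (202,40). The block is in the nest and the other things have not moved.

```bash
python3 -c "from h import *; print(job_done())"
```

```text
the job is handed in; nothing more can be done
None
```

The job is handed in at about 29.5 s of the 70 s allowed: the stepped block is pressed home in the nest, the clamp arm is down on its step, and the catch is turned to its stop across the arm's end. The bystanders I could see in the last picture had not moved.

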